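Park the sampling rod, regrasp it by its head and seat it in the narrow vial

TASK

Take the sampling rod from its two-post cradle and lay it in the slanted rest, shaft in the groove and black head uppermost with the collar up against the top of the groove, and let go of it. Then take it again by its head and push its shaft down into the narrow open vial in the rack until the collar sits fully home on the vial's rim, and let go. Leave the flask, the jar and the dish where they stand.

Things in the scene. Friction and masses are not known exactly. Their poses are not given: they have to be found in the camera images.
- rod_head (a point): Middle of the head of the loose sampling rod (60 g), where to grip it. On one straight axis: steel shaft 9 mm diameter, 95 mm long; black collar 24 mm diameter, 8 mm thick; black cylindrical head 14 mm diameter, 40 mm long (20 mm either side of this point). x axis: along the rod from tip to head. The collar's underside is 28 mm back along -x.
- rod_collar (a point): Point on the rod's axis at the underside of its collar, where the shaft begins. x axis as for the head.
- rod_tip (a point): Centre of the free end of the rod's shaft (the end that goes into the vial), 95 mm from the collar's underside. The last 2 mm are stepped down to 6 mm diameter.
- cradle: Fixed grey two-post cradle, base 110 x 50 mm; origin under its centre, x axis along the rod, towards its head. At the start the rod lies level in its two open V notches, axis 50 mm above the work surface; the notches hold only the shaft, and collar and head jut out free beyond the cradle.
- rest: Slanted rest: fixed aluminium stand, base 120 x 70 mm, with an open V groove 85 mm long that rises at 45 degrees towards its level x axis. Origin under it. The groove opens upwards, 22 mm wide at its lips, and holds only the shaft: the head lies free beyond its upper end. Friction may keep a shaft from sliding down by itself.
- rest_top (a point): Upper end of the slanted rest's groove, 88 mm above the work surface, on the axis of a shaft lying in the groove: the place of the rod's collar underside when the rod lies in the rest. Its head's middle is then 28 mm further up the slope, along (+x +z)/sqrt(2) of the rest.
- rest_foot (a point): Place of the rod's tip when the rod lies in the slanted rest with its collar at the groove's upper end: 95 mm down the slope from rest_top.
- rack: Fixed grey vial rack, 70 x 130 mm; origin under its centre. In the middle stands the narrow open vial; 40 mm either side along the rack's y axis stand two short capped amber vials, 80 mm high, which are not used.
- vial_mouth (a point): Centre of the mouth of the narrow open glass vial, level with its rim, 118 mm above the work surface. The vial is fixed upright; its mouth is 21 mm wide inside and narrows within 12 mm to a bore of 15 mm, 105 mm deep below the rim; the rim is 25 mm across outside.
- flask_mid (a point): Small amber conical flask, 64 mm across its foot, 83 mm high; bystander. The point is on its axis 40 mm above its foot.
- jar_mid (a point): Small glass jar with a white cap, 52 mm across, 75 mm high; bystander. The point is on its axis half-way up.
- dish_mid (a point): Flat white round dish, 90 mm across, 20 mm high; bystander. The point is on its axis half-way up.
Mind the look-alikes: they are no part of the job. What is meant by the part that bears rod_head is not blue or pink, and is the smaller of those in its own colour.

How it is judged:
By the outcome, as a careful person would: the job done as asked, in the order asked, and still so for the second after the job is handed in, with the robot touching nothing.
It also fails if it takes over 58 s, if anything falls off the work surface, if the arm or the gripper's body presses on something with over 40 N, if the wrist force passes 120 N, or if a joint passes its speed limit or range.

ROBOT

A 6-joint arm with a two-finger parallel gripper is mounted at the origin on the work surface. World frame = base frame: x ahead of the robot, y to its left, z up, the work surface at z = 0. Lengths are in m, angles in rad, forces in N, time in s.
With the tool pointing down it reaches from about 0.35 to 0.775 m from the base axis. Payload 5.5 kg.
Tool frame: the origin (TCP) lies midway between the tips of the shut fingers; the grasp point (between the pads) lies 19 mm behind it; z points along the fingers, y is the direction in which the jaws open and shut (so a half turn about z gives the same grasp; the last joint's range is limited). The gripper opens to 85 mm and grips with 20 to 120 N. Pads are 22 mm wide; open, the fingers measure 114 mm over their backs; the gripper's body (76 mm by 85 mm) begins 54 mm behind the grasp point. The pads swing forward as they close: fully open they stand 13 mm farther back than shut.
Start: joints at [1.127, 0.313, 0.046, 1.304, 0, 1.431], TCP at [0.172, 0.549, 0.231] pointing down, gripper open.
Joint ranges: [-2.76, 2.76], [-0.86, 1.69], [-1.03, 1.26], [-2.2, 2.34], [-1.47, 1.5], [-3.14, 3.14]. Speed limits (rad/s): [2.57, 2.57, 3.14, 3.14, 3.14, 3.14].

INTERFACE

Orientations are given as a unit quaternion [w, x, y, z].
In Python, from workcell import env gives the robot as it stands.
- The arm moves only by the shell command python3 -m pendant 'ROWS' [FORCE]. ROWS is JSON, a list of rows, each a list of 3 entries, a list of its own where there are three numbers: the shift along the tool's x, y, z each as a share of 20 mm, from -1 to 1, then the turn about the tool's z as a share of 6 degrees, from -1 to 1, then the closure, from -1 (fully open) to 1 (shut). In form: [[[tx, ty, tz], turn, claw], ...]. A call has 1 to 12 rows; each row shifts and turns the commanded pose from where the row before left it, along the tool's axes as they then stand; what a row does not reach is not made up. A row lasts 1/8 s, in which the tool goes at most 62.5 mm and 10.7 degrees, less where a joint would pass 70% of its speed; a pose out of reach is approached as far as the arm can. A call with a number of a shift or a turn outside -1 to 1 is refused whole. A call with a gripper value outside its range is refused whole. The fingers move at their own pace and stop on an object; FORCE is the grip in N (left out, the last holds). Time passes only in rows, so rows that do not move let the fingers close. It gives the time, the measured TCP pose, the force and the opening at its end, in the units of the state.
- env.get_state(): the state, without advancing time (a new reading comes with each control period).
- env.read_camera(name): name is "scene" or "side" or "wrist"; returns a dict with "color" (480x640x3 uint8, blue, green, red), "mtx" (3x3 intrinsics, pixels), "k1" (the pictures are not rectified: a ray, as slopes to the right and down, at radius r is drawn at 1 + k1 r^2 times it, then the intrinsics apply), "view" (4x4, takes a point from world to camera coordinates). Camera axes: x right, y down, z forward; pixel columns grow to the right and rows downward; lengths in m; the calibration is good to about 2 mm. A picture is of the moment at which its call begins. There is no depth.
- env.hand_in(): hands the job in, once; it reports no verdict.
Trained networks look in the newest picture that a camera, given by its name, has taken for a name from the list of things; names that differ only in an ending like _2 or _b are one class to them, and where a whole thing is asked for, a point or a joint stands for the part that bears it (a point fixed in the world has none). Each returns a list of dicts, best first, with "p" (0 to 1); they miss things now and then, are a little off and sometimes report something else, mostly with a low value. They report only what shows in the picture. A call takes as long as a camera call. They do not tell look-alikes from the thing itself.
- env.boxes_of(camera, thing): "location" ([column, row] in pixels, amid what is visible of it).
- env.cut_out(camera, thing): "region" (480x640 bool, what is visible of it) and "location" ([column, row] in pixels, amid what is visible of it).
The state is a dict: "clock": time; "joint_pos": joint angles; "qvel": joint speeds; "tau": joint torques, N m; "tcp_pos": TCP position; "orientation": TCP orientation; "wrist_force": force on the tool from outside, world axes, zero at the start; "ft_torque": the same for the moment, N m; "finger_gap": finger opening in m.
Only numpy, scipy, OpenCV 4.12 (cv2) and the standard library are available. Lean on these libraries where they do the work, as an engineer would, in place of code of your own. Each camera call takes 0.05 s, during which the arm holds its last target.

## Working session

There is one attempt and no reset: what is moved stays moved. The work goes in short steps, Python scripts to look and compute and a shell command to move; the robot and the scene stay as the last step left them, time stands still between calls to the robot, and variables do not carry over. Pictures are saved under pics/ and viewed, and the job is handed in when it is done.

```bash
ls; mkdir -p pics; python3 - <<'E'
from workcell import env
import cv2
s=env.get_state(); print({k:(v if not hasattr(v,'round') else v) for k,v in s.items()})
for c in ["scene","side","wrist"]:
    r=env.read_camera(c); cv2.imwrite(f"pics/{c}0.png",r["color"])
    print(c,r["mtx"],r["k1"],r["view"])
    for n in ["rod_head","rod_collar","rod_tip","cradle","rest","rest_top","rest_foot","rack","vial_mouth","flask_mid","jar_mid","dish_mid"]:
        print(n,[(round(float(d["p"]),2),[round(float(x),1) for x in d["location"]]) for d in env.boxes_of(c,n)])
print(env.get_state()["clock"])
E
```

```text
pics
{'clock': 0.0, 'joint_pos': array([1.12741863e+00, 3.13993499e-01, 4.49607893e-02, 1.30359966e+00,
       2.76141797e-06, 1.43124402e+00]), 'qvel': array([ 0.00120913,  0.0009058 ,  0.00062019, -0.00084202,  0.00094422,
       -0.0001328 ]), 'tau': array([ 5.80484141e-07, -4.80628145e+01,  2.98533010e+01,  1.95642858e-02,
       -1.47313067e-04,  1.25991028e-05]), 'tcp_pos': array([0.17178132, 0.54819597, 0.23040536]), 'orientation': array([-2.65120804e-04,  1.51329013e-01,  9.88483023e-01, -8.78904800e-04]), 'wrist_force': array([-0.53545851, -0.33902841, -0.87606542]), 'ft_torque': array([-0.01381757,  0.05258397, -0.02954287]), 'finger_gap': 0.08524580840465075}
scene [[564.48428568   0.         318.95657715]
 [  0.         564.48428568 243.04070163]
 [  0.           0.           1.        ]] 0.056810680540569584 [[-0.8649759   0.50148592 -0.01812622  0.40903667]
 [ 0.30518223  0.49702565 -0.81229878 -0.13074301]
 [-0.3983472  -0.70815067 -0.58295981  1.77520742]
 [ 0.          0.          0.          1.        ]]
rod_head [(0.95, [446.6, 394.7]), (0.56, [388.5, 315.1]), (0.5
[... 1508 characters left out ...]
]
jar_mid [(0.85, [444.6, 281.7])]
dish_mid [(0.74, [350.1, 242.4])]
wrist [[411.2437261    0.         321.44668846]
 [  0.         411.2437261  245.44308058]
 [  0.           0.           1.        ]] -0.03684581673333982 [[ 2.99622584e-01  9.54057527e-01  7.36244250e-04 -5.73899607e-01]
 [ 9.09665358e-01 -2.85913673e-01  3.01267836e-01 -3.88736167e-02]
 [ 2.87637349e-01 -8.95969115e-02 -9.53539275e-01  3.78333042e-01]
 [ 0.00000000e+00  0.00000000e+00  0.00000000e+00  1.00000000e+00]]
rod_head [(0.64, [239.4, 386.2])]
rod_collar [(0.67, [236.3, 388.1])]
rod_tip [(0.66, [243.7, 387.1])]
cradle []
rest []
rest_top []
rest_foot []
rack []
vial_mouth []
flask_mid []
jar_mid []
dish_mid []
1.95
```

View pics.

View pics/scene0.png

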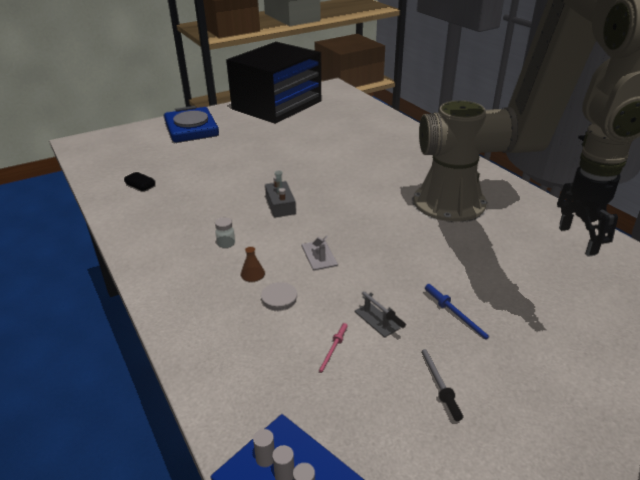

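View pics/side0.png

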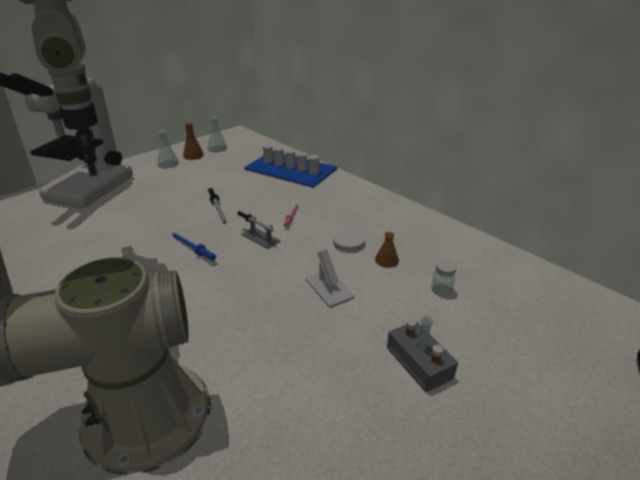

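View pics/wrist0.png

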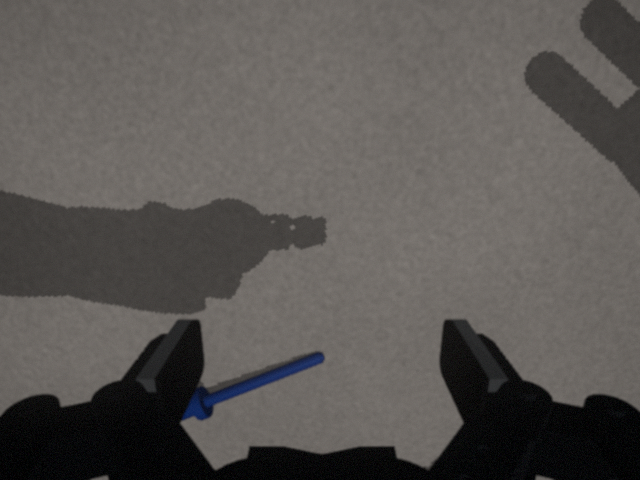

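The rod candidates in the scene picture are:
- black in the cradle (~385,313)
- black lying on the table (446,395), which is larger
- blue (446,304)
- pink (334,341)

The one meant is the smaller black rod, in the cradle. I'll confirm it in a crop and triangulate coarsely.

```bash
cat > h.py <<'E'
import numpy as np, cv2
from workcell import env
from scipy.optimize import least_squares
def undist(r,px):
    K=r["mtx"]; px=np.atleast_2d(np.asarray(px,float))
    return cv2.undistortPoints(px.reshape(-1,1,2),K,np.array([r["k1"],0,0,0,0.])).reshape(-1,2)
def ray(r,px):
    s=undist(r,px); V=r["view"]; R=V[:3,:3]; t=V[:3,3]
    d=np.c_[s,np.ones(len(s))]@R; return -R.T@t, d
def onplane(r,px,z):
    c,d=ray(r,px); return c+d*((z-c[2])/d[:,2])[:,None]
def proj(r,P):
    V=r["view"]; P=np.atleast_2d(P)
    return cv2.projectPoints(P.astype(float),cv2.Rodrigues(V[:3,:3])[0],V[:3,3],r["mtx"],np.array([r["k1"],0,0,0,0.]))[0].reshape(-1,2)
def tri(rs,pxs):
    A=[];b=[]
    for r,p in zip(rs,pxs):
        c,d=ray(r,p); d=d[0]/np.linalg.norm(d[0]); M=np.eye(3)-np.outer(d,d); A.append(M); b.append(M@c)
    x=np.linalg.lstsq(np.vstack(A),np.hstack(b),rcond=None)[0]
    return x,[np.linalg.norm(M@x-bb)*1000 for M,bb in zip(A,b)]
E
python3 - <<'E'
from h import *
a=env.read_camera("scene"); b=env.read_camera("side")
import pickle; pickle.dump((a,b),open("c0.pkl","wb"))
L=dict(cradle=([374.7,317.5],[261.4,237.2]),rest=([320.6,253.1],[327.1,282]),mouth=([280.3,176],[427,320]),rack=([280,196],[422,352]),flask=([249,265],[388.7,255]),jar=([225.8,233.7],[444.6,281.7]),dish=([277.7,295.1],[350.1,242.4]),head=([397,319],[245,217]))
np.set_printoptions(precision=3,suppress=True)
for k,(p,q) in L.items(): print(k,*tri([a,b],[p,q]))
A=cv2.resize(a["color"][270:350,330:420],None,fx=5,fy=5,interpolation=cv2.INTER_CUBIC)
B=cv2.resize(b["color"][190:260,190:290],None,fx=4,fy=4,interpolation=cv2.INTER_CUBIC)
C=cv2.resize(a["color"][165:270,255:345],None,fx=3.5,fy=3.5,interpolation=cv2.INTER_CUBIC)
D=cv2.resize(b["color"][240:395,300:460],None,fx=2.4,fy=2.4,interpolation=cv2.INTER_CUBIC)
im=np.zeros((600,800,3),np.uint8)
for X,(y,x) in ((A[:400,:400],(0,0)),(B[:,:400],(0,400))): im[y:y+X.shape[0],x:x+X.shape[1]]=X
cv2.imwrite("pics/crop1.png",im[:400])
im=np.zeros((400,800,3),np.uint8); im[:C.shape[0],:C.shape[1]]=C; im[:D.shape[0],400:400+D.shape[1]]=D
cv2.imwrite("pics/crop2.png",im)
E
```

```text
cradle [0.503 0.318 0.004] [np.float64(0.09818730287314613), np.float64(0.09818730287295678)]
rest [0.491 0.039 0.014] [np.float64(1.3029306078567973), np.float64(1.3029306078563014)]
mouth [ 0.463 -0.256  0.109] [np.float64(5.670601070948888), np.float64(5.670601070948517)]
rack [ 0.461 -0.263  0.032] [np.float64(1.1519463930141907), np.float64(1.1519463930148917)]
flask [0.682 0.    0.023] [np.float64(3.121204592072097), np.float64(3.121204592071783)]
jar [ 0.684 -0.165  0.029] [np.float64(1.6344306897501055), np.float64(1.634430689749537)]
dish [0.666 0.127 0.006] [np.float64(0.04086647459908731), np.float64(0.04086647459887013)]
head [0.493 0.383 0.047] [np.float64(3.098515412897401), np.float64(3.098515412897168)]
```

View pics/crop1.png

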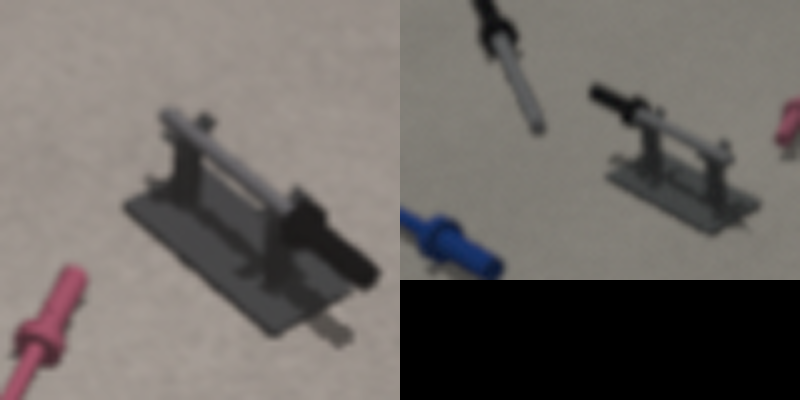

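View pics/crop2.png

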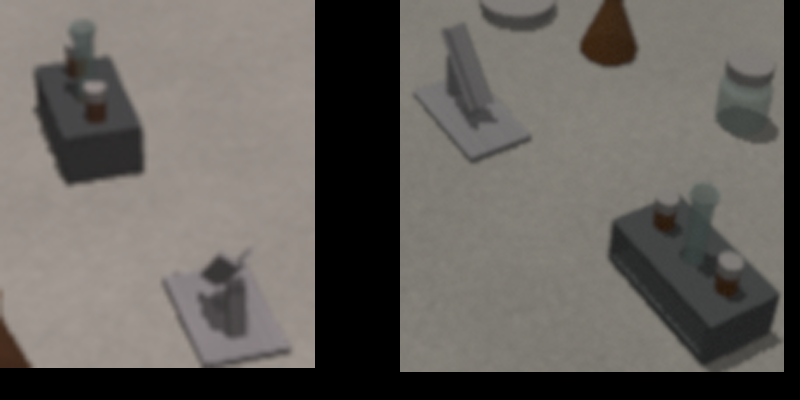

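```bash
python3 - <<'E'
from h import *
import pickle; a,b=pickle.load(open("c0.pkl","rb"))
np.set_printoptions(precision=3,suppress=True)
print("rod z.05 scene tip,headend",onplane(a,[[363,293],[404.4,325.6]],.05), "side", onplane(b,[[190+330/4,190+155/4],[190+195/4,190+90/4]],.05))
print("rest side foot/top",onplane(b,[[337.5,284]],.02),onplane(b,[[323,252.5]],.088))
print("rest scene top",onplane(a,[[255+222/3.5,165+262/3.5]],.088),"foot",onplane(a,[[255+238/3.5,165+325/3.5]],.02))
print("mouth",onplane(a,[[278.7,172.7]],.118),onplane(b,[[427,320]],.118))
# rest base corners
print(onplane(a,np.array([[255+165/3.5,165+285/3.5],[255+237/3.5,165+270/3.5],[255+290/3.5,165+350/3.5],[255+210/3.5,165+362/3.5]]),0.006))
print(onplane(b,np.array([[300+15/2.4,240+95/2.4],[300+60/2.4,240+80/2.4],[300+130/2.4,240+133/2.4],[300+75/2.4,240+158/2.4]]),0.006))
E
```

```text
rod z.05 scene tip,headend [[0.508 0.273 0.05 ]
 [0.491 0.412 0.05 ]] side [[0.511 0.273 0.05 ]
 [0.494 0.409 0.05 ]]
rest side foot/top [[0.5  0.01 0.02]] [[0.498 0.059 0.088]]
rest scene top [[0.515 0.074 0.088]] foot [[0.5   0.069 0.02 ]]
mouth [[ 0.463 -0.255  0.118]] [[ 0.461 -0.263  0.118]]
[[ 0.514 -0.023  0.006]
 [ 0.454 -0.011  0.006]
 [ 0.473  0.101  0.006]
 [ 0.532  0.082  0.006]]
[[ 0.468  0.087  0.006]
 [ 0.519  0.074  0.006]
 [ 0.511 -0.035  0.006]
 [ 0.446 -0.024  0.006]]
```

```bash
cat >> h.py <<'E'
from scipy.spatial.transform import Rotation as Rot
def Rt(q): return Rot.from_quat([q[1],q[2],q[3],q[0]]).as_matrix()
def yaw(R): return np.degrees(np.arctan2(R[1,0],R[0,0]))
def plan(p,yawt,N):
    s=env.get_state(); P=s["tcp_pos"]; R=Rt(s["orientation"]); y=yaw(R)
    dy=(yawt-y+180)%360-180; d=(np.asarray(p)-P)/N
    print("at",P.round(4),"yaw",round(y,2),"turn/row",round(-dy/N/6,3),"clock",round(s["clock"],2))
    # tool x=(c,s), tool y=(s,-c), z down
    for i in range(N):
        t=np.radians(y+dy*(i+.5)/N); c,sn=np.cos(t),np.sin(t)
        v=np.array([d[0]*c+d[1]*sn, d[0]*sn-d[1]*c, -d[2]])/.02
        print(i,v.round(2)) if dy/N>.2 or dy/N<-.2 or i==0 else None
E
python3 -c "
from h import *
plan([.508,.29,.23],97,22)"
```

```text
at [0.172  0.5487 0.2313] yaw 162.59 turn/row 0.497 clock 2.05
0 [-0.91 -0.31  0.  ]
1 [-0.93 -0.26  0.  ]
2 [-0.94 -0.21  0.  ]
3 [-0.95 -0.16  0.  ]
4 [-0.96 -0.11  0.  ]
5 [-0.96 -0.06  0.  ]
6 [-0.96 -0.01  0.  ]
7 [-0.96  0.04  0.  ]
8 [-0.96  0.09  0.  ]
9 [-0.95  0.14  0.  ]
10 [-0.95  0.19  0.  ]
11 [-0.93  0.23  0.  ]
12 [-0.92  0.28  0.  ]
13 [-0.91  0.33  0.  ]
14 [-0.89  0.38  0.  ]
15 [-0.87  0.42  0.  ]
16 [-0.84  0.47  0.  ]
17 [-0.82  0.51  0.  ]
18 [-0.79  0.55  0.  ]
19 [-0.76  0.59  0.  ]
20 [-0.73  0.63  0.  ]
21 [-0.69  0.67  0.  ]
```

```bash
python3 -m pendant '[[[-0.91,-0.31,0],0.5,-1],[[-0.93,-0.26,0],0.5,-1],[[-0.94,-0.21,0],0.5,-1],[[-0.95,-0.16,0],0.5,-1],[[-0.96,-0.11,0],0.5,-1],[[-0.96,-0.06,0],0.5,-1],[[-0.96,-0.01,0],0.5,-1],[[-0.96,0.04,0],0.5,-1],[[-0.96,0.09,0],0.5,-1],[[-0.95,0.14,0],0.5,-1],[[-0.95,0.19,0],0.5,-1]]'
python3 -m pendant '[[[-0.93,0.23,0],0.5,-1],[[-0.92,0.28,0],0.5,-1],[[-0.91,0.33,0],0.5,-1],[[-0.89,0.38,0],0.5,-1],[[-0.87,0.42,0],0.5,-1],[[-0.84,0.47,0],0.5,-1],[[-0.82,0.51,0],0.5,-1],[[-0.79,0.55,0],0.5,-1],[[-0.76,0.59,0],0.5,-1],[[-0.73,0.63,0],0.5,-1],[[-0.69,0.67,0],0.5,-1],[[0,0,0],0,-1]]'
python3 - <<'E'
from h import *
r=env.read_camera("wrist"); cv2.imwrite("pics/w1.png",r["color"])
import pickle; pickle.dump(r,open("w1.pkl","wb"))
for n in ["rod_head","rod_collar","rod_tip"]: print(n,[(round(d["p"],2),np.round(d["location"],1)) for d in env.boxes_of("wrist",n)])
s=env.get_state();print(s["tcp_pos"],yaw(Rt(s["orientation"])),s["joint_pos"].round(2),s["clock"])
E
```

```text
clock: 3.42
tcp_pos: [0.3444, 0.4233, 0.2313]
orientation: [0.0, 0.427, 0.904, 0.0]
wrist_force: [1.1, 0.1, 0.3]
finger_gap: 0.0857
clock: 4.92
tcp_pos: [0.5152, 0.2971, 0.2311]
orientation: [-0.0, 0.666, 0.746, 0.0]
wrist_force: [0.3, -0.2, -1.4]
finger_gap: 0.0854
rod_head [(0.94, array([305.1, 128.5])), (0.82, array([110.6, 104.7])), (0.79, array([451.3, 170.7]))]
rod_collar [(0.94, array([451.2, 170. ])), (0.91, array([305.6, 128. ])), (0.72, array([114.1, 103.2]))]
rod_tip [(0.94, array([112.5, 103.3])), (0.82, array([304.8, 126.6])), (0.81, array([450.2, 167.4]))]
[0.51341397 0.29837648 0.23131271] 96.63920259049596 [0.39 0.35 0.1  1.32 0.   1.85] 5.125
```

View pics/w1.png

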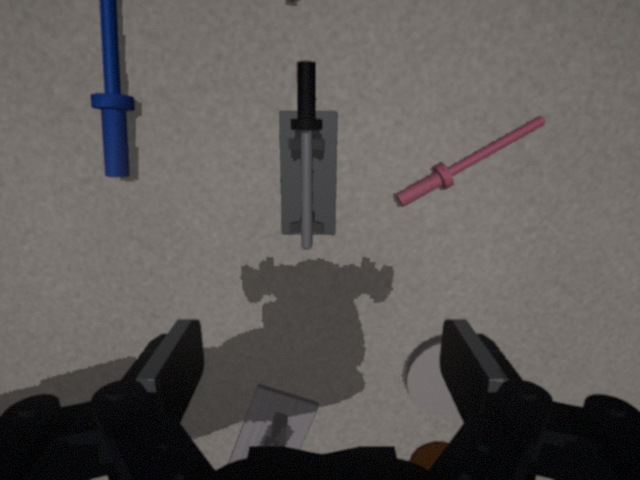

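The wrist picture shows the cradle rod running straight up the image, from tip (307,247) to collar (306,125) and head end (306,63). Blue is on the left and pink on the right.

```bash
python3 - <<'E'
from h import *
import pickle; r=pickle.load(open("w1.pkl","rb")); np.set_printoptions(precision=4,suppress=True)
P=onplane(r,[[307,247],[306.3,130],[306,120],[306,63],[306,92]],.05); print(P)
print("tip-headend",np.linalg.norm(P[0]-P[3]),"yaw",np.degrees(np.arctan2(*(P[3]-P[0])[1::-1])))
# segmentation of dark head/shaft axis: 
g=cv2.cvtColor(r["color"],cv2.COLOR_BGR2GRAY)
for y in (70,85,100,112,124,150,180,210,235): print(y,g[y,290:324])
E
```

```text
[[0.5063 0.2685 0.05  ]
 [0.4963 0.361  0.05  ]
 [0.4954 0.3683 0.05  ]
 [0.4913 0.408  0.05  ]
 [0.4933 0.3881 0.05  ]]
tip-headend 0.14027365470954298 yaw 96.13752035822502
70 [123 122 118 118 117 109  91  52  24   2   5   2  17  17  13  21  19  20
  17  16   6   6   3   7  19  69 105 118 117 117 117 115 114 116]
85 [117 115 111 110 112 112  97  66  25  10  11  14  19  13  24  23  21  17
  15  15  12  13  13   9  21  66 102 115 116 113 115 117 115 116]
100 [118 119 122 121 125 123 108  72  29  15  15   9  19  17  20  22  22  20
  13  11   8  17  12   8  23  57  93 110 117 116 116 116 118 120]
112 [72 74 77 71 73 76 67 44 21 12 14 16 14 20 11 24 29 22 20 10 16 17 16 18
 19 42 65 74 75 75 75 74 74 75]
124 [58 34 18 18 16 13 17 16 16 18 18 23 20 21 26 23 19 24 22 24 19 19 17 20
 19 17 10 18 14 11  3 26 51 66]
150 [64 51 44 42 42 43 43 45 41 43 50 63 77 82 87 95 95 94 85 79 70 59 44 41
 42 45 43 44 42 42 46 44 47 49]
180 [73 70 69 68 70 70 70 69 70 70 68 67 75 84 88 91 95 93 83 80 73 60 56 67
 70 71 69 70 71 69 71 69 72 72]
210 [65 67 68 65 70 67 66 68 66 70 66 65 75 81 85 91 91 90 85 81 71 62 58 57
 60 65 66 67 69 68 69 67 70 67]
235 [104 108 107 108 111 111 111 112 108 108 100  85  78  80  86  90  91  90
  85  80  70  66  78  97 108 109 111 112 107 107 108 108 108 108]
```

```bash
python3 -c "
from h import *
plan([.4928,.3885,.03],96.2,11)"
```

```text
at [0.5134 0.2984 0.2313] yaw 96.64 turn/row 0.007 clock 5.12
0 [ 0.42 -0.05  0.92]
```

```bash
python3 -m pendant '[[[0.9,-0.1,0.8],0,-1],[[0.9,-0.1,0.8],0,-1],[[0.9,-0.1,0.8],0,-1],[[0.9,-0.1,0.9],0,-1],[[0.8,-0.1,0.9],0,-1],[[0.22,-0.05,0.9],0.07,-1],[[0,0,0.9],0,-1],[[0,0,0.9],0,-1],[[0,0,0],0,-1]]'
python3 - <<'E'
from h import *
r=env.read_camera("wrist"); cv2.imwrite("pics/w2.png",r["color"])
plan([.4928,.3885,.03],96.2,4)
E
```

```text
clock: 6.25
tcp_pos: [0.4909, 0.3883, 0.0909]
orientation: [-0.001, 0.668, 0.744, -0.002]
wrist_force: [0.6, -0.3, 0.6]
finger_gap: 0.0853
at [0.4916 0.3886 0.0922] yaw 96.19 turn/row -0.001 clock 6.3
0 [-0.    0.01  0.78]
```

View pics/w2.png

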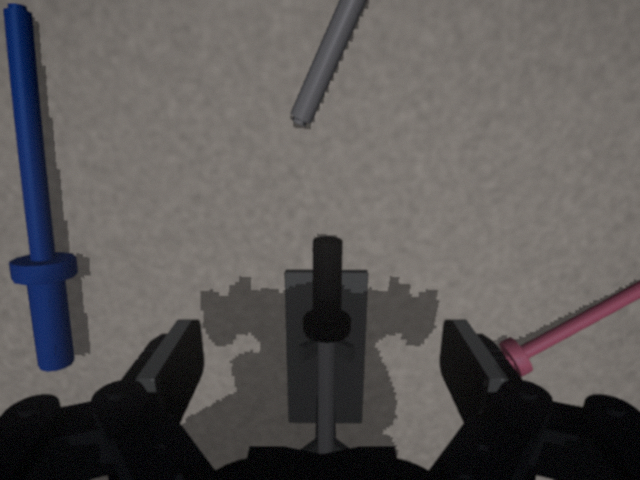

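```bash
python3 -m pendant '[[[0,0,0.8],0,-1],[[0,0,0.8],0,-1],[[0,0,0.8],0,-1],[[0,0,0.72],0,-1],[[0,0,0],0,-1],[[0,0,0],0,1],[[0,0,0],0,1],[[0,0,0],0,1],[[0,0,0],0,1],[[0,0,0],0,1],[[0,0,0],0,1],[[0,0,0],0,1]]' 60
python3 - <<'E'
from h import *
r=env.read_camera("wrist"); cv2.imwrite("pics/w3.png",r["color"])
plan([.4928,.3885,.03],96.2,4)
E
```

```text
clock: 7.8
tcp_pos: [0.4929, 0.3888, 0.0313]
orientation: [0.0, 0.668, 0.744, 0.001]
wrist_force: [0.5, 1.2, 1.9]
finger_gap: 0.0121
at [0.4928 0.3888 0.0312] yaw 96.17 turn/row -0.001 clock 7.85
0 [-0.   -0.    0.02]
```

View pics/w3.png

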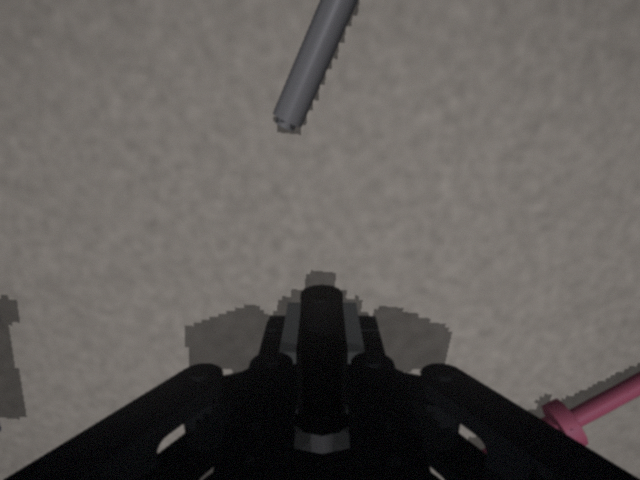

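```bash
python3 -m pendant '[[[0,0,-0.5],0,1],[[0,0,-0.9],0,1],[[0,0,-1],0,1],[[0,0,-1],0,1],[[0,0,-1],0,1],[[0,0,-1],0,1],[[0,0,-1],0,1],[[0,0,-1],0,1],[[0,0,-1],0,1],[[0,0,-1],0,1],[[0,0,-1],0,1],[[0,0,0],0,1]]' 60
python3 - <<'E'
from h import *
r=env.read_camera("wrist"); cv2.imwrite("pics/w4.png",r["color"])
a=env.read_camera("side"); b=env.read_camera("scene")
plan([.490,-.04,.25],80,22)
A=cv2.resize(a["color"][130:270,170:370],None,fx=3,fy=3);B=cv2.resize(b["color"][210:350,300:440],None,fx=3,fy=3)
im=np.zeros((900,620,3),np.uint8);im=np.hstack([r["color"][200:480,160:480],cv2.resize(A,(400,280)),cv2.resize(B,(280,280))[:, :80*0+280]])
cv2.imwrite("pics/m4.png",cv2.resize(im,(800,int(800*im.shape[0]/im.shape[1]))))
E
```

```text
clock: 9.35
tcp_pos: [0.4927, 0.3889, 0.2407]
orientation: [0.0, 0.668, 0.744, 0.001]
wrist_force: [-0.0, -0.5, -1.2]
finger_gap: 0.012
at [0.4918 0.3883 0.2379] yaw 96.18 turn/row 0.123 clock 9.5
0 [-0.97 -0.1  -0.03]
1 [-0.97 -0.09 -0.03]
2 [-0.97 -0.08 -0.03]
3 [-0.97 -0.07 -0.03]
4 [-0.97 -0.05 -0.03]
5 [-0.97 -0.04 -0.03]
6 [-0.97 -0.03 -0.03]
7 [-0.97 -0.02 -0.03]
8 [-0.97 -0.   -0.03]
9 [-0.97  0.01 -0.03]
10 [-0.97  0.02 -0.03]
11 [-0.97  0.03 -0.03]
12 [-0.97  0.05 -0.03]
13 [-0.97  0.06 -0.03]
14 [-0.97  0.07 -0.03]
15 [-0.97  0.08 -0.03]
16 [-0.97  0.1  -0.03]
17 [-0.97  0.11 -0.03]
18 [-0.97  0.12 -0.03]
19 [-0.96  0.13 -0.03]
20 [-0.96  0.15 -0.03]
21 [-0.96  0.16 -0.03]
```

View pics/m4.png

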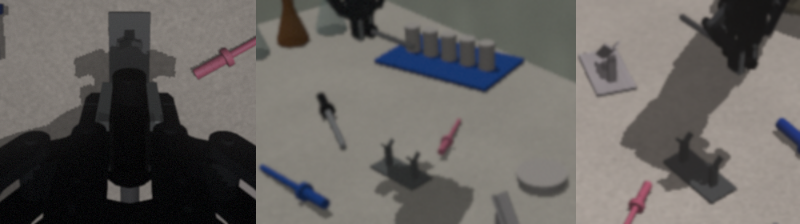

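The rod is out of the cradle and held about level; the cradle is empty. Next I'll move past the rest to look at it.

```bash
python3 -m pendant '[[[-0.97,-0.1,0],0.12,1],[[-0.97,-0.09,0],0.12,1],[[-0.97,-0.08,0],0.12,1],[[-0.97,-0.07,0],0.12,1],[[-0.97,-0.05,0],0.12,1],[[-0.97,-0.04,0],0.12,1],[[-0.97,-0.03,0],0.12,1],[[-0.97,-0.02,0],0.12,1],[[-0.97,0,0],0.12,1],[[-0.97,0.01,0],0.12,1],[[-0.97,0.02,0],0.12,1],[[-0.97,0.03,0],0.12,1]]'
python3 -m pendant '[[[-0.97,0.05,0],0.12,1],[[-0.97,0.06,0],0.12,1],[[-0.97,0.07,0],0.12,1],[[-0.97,0.08,0],0.13,1],[[-0.97,0.1,0],0.13,1],[[-0.97,0.11,0],0.13,1],[[-0.97,0.12,0],0.13,1],[[-0.96,0.13,0],0.13,1],[[-0.96,0.15,0],0.13,1],[[-0.96,0.16,0],0.13,1],[[0,0,0],0,1]]'
python3 - <<'E'
from h import *
r=env.read_camera("wrist"); cv2.imwrite("pics/w5.png",r["color"])
import pickle; pickle.dump(r,open("w5.pkl","wb"))
for n in ["rest","rest_top","rest_foot"]: print(n,[(round(d["p"],2),np.round(d["location"],1)) for d in env.boxes_of("wrist",n)])
plan([.490,-.04,.25],80,1)
E
```

```text
clock: 11.0
tcp_pos: [0.493, 0.1541, 0.2389]
orientation: [0.0, 0.722, 0.691, 0.0]
wrist_force: [-0.1, -0.1, 0.2]
finger_gap: 0.012
clock: 12.38
tcp_pos: [0.4937, -0.0407, 0.2388]
orientation: [0.0, 0.767, 0.641, 0.0]
wrist_force: [-0.0, 0.2, -0.7]
finger_gap: 0.0121
rest [(0.91, array([302. , 122.6]))]
rest_top [(0.74, array([299.3, 121.7]))]
rest_foot [(0.69, array([305.5, 124.2]))]
at [ 0.4937 -0.0389  0.2389] yaw 79.94 turn/row -0.01 clock 12.57
0 [-0.09 -0.17 -0.56]
```

View pics/w5.png

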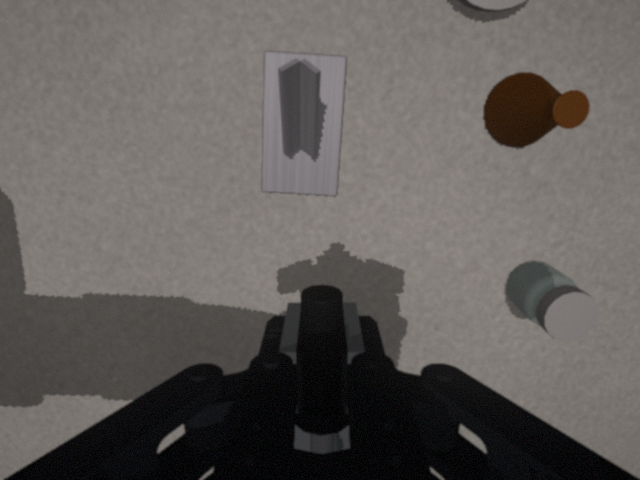

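```bash
python3 - <<'E'
from h import *
import pickle; r=pickle.load(open("w5.pkl","rb"))
c=cv2.resize(r["color"][40:200,250:360],None,fx=3.7,fy=3.7,interpolation=cv2.INTER_CUBIC)
c=cv2.convertScaleAbs(c,alpha=1.6); cv2.imwrite("pics/w5c.png",c)
E
```

```text
(no output)
```

View pics/w5c.png

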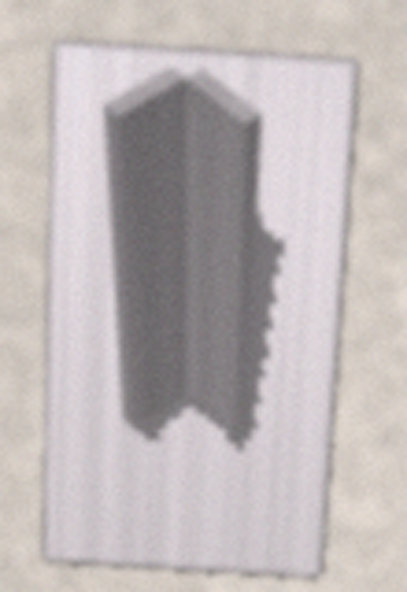

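```bash
python3 - <<'E'
from h import *
import pickle; r=pickle.load(open("w5.pkl","rb")); np.set_printoptions(precision=4,suppress=True)
k=lambda u,v:(250+u/3.7,40+v/3.7)
obs=np.array([k(186,78),k(190,405),k(107,107),k(259,122), k(55,43),k(357,61),k(322,575),k(43,560)])
q=np.sqrt(.5); n=np.array([-q,0,q]); u=np.array([q,0,q])
def pts(p):
    x,y,th,off,t,h=p; 
    L=np.array([-6.36*n, -6.36*n-85*u, 4.6*n+[0,11,0], 4.6*n-[0,11,0]])/1000; L[:,2]+=h
    B=np.array([[.06,.035,0],[.06,-.035,0],[-.06,-.035,0],[-.06,.035,0]])+[off,0,t]
    L=np.vstack([L,B]); c,s=np.cos(th),np.sin(th)
    return np.c_[x+c*L[:,0]-s*L[:,1],y+s*L[:,0]+c*L[:,1],L[:,2]]
f=lambda p:np.r_[(proj(r,pts(p))-obs).ravel(),(p[5]-.088)/.0005,(p[4]-.006)/.002]
s=least_squares(f,[.51,.06,1.4,-.03,.006,.088])
print(s.x,np.degrees(s.x[2])); print(f(s.x)[:-2].reshape(-1,2))
print("apex rays",onplane(r,obs[:2],.0835),onplane(r,obs[1:2],.0234))
x,y,th=s.x[:3]; d=np.array([np.cos(th),np.sin(th)])
print("head mid",[x,y]+d*.0198,.1078)
E
```

```text
[ 0.4989  0.0668  1.3328 -0.04    0.0038  0.0883] 76.36521895160908
[[ 0.2073 -0.157 ]
 [-0.6592 -3.0478]
 [ 3.6485  2.1523]
 [-3.8369  0.1577]
 [-0.5048 -0.6368]
 [ 0.7647 -0.3365]
 [ 0.3267  0.7763]
 [ 0.0896  0.4617]]
apex rays [[0.4998 0.0712 0.0835]
 [0.4895 0.0141 0.0835]] [[0.4859 0.0102 0.0234]]
head mid [0.5036 0.0861] 0.1078
```

```bash
python3 - <<'E'
from h import *
import pickle; r=pickle.load(open("w5.pkl","rb")); np.set_printoptions(precision=4,suppress=True)
k=lambda u,v:(250+u/3.7,40+v/3.7)
obs=np.array([k(187,83),k(190,405),k(107,107),k(259,122), k(55,43),k(357,61),k(322,575),k(43,560)])
q=np.sqrt(.5); n=np.array([-q,0,q]); u=np.array([q,0,q])
def pts(p):
    x,y,th,off,t,h,a,w,l=p
    L=np.array([-a*n, -a*n-85*u, l*n+[0,w,0], l*n-[0,w,0]])/1000; L[:,2]+=h
    B=np.array([[.06,.035,0],[.06,-.035,0],[-.06,-.035,0],[-.06,.035,0]])+[off,0,t]
    L=np.vstack([L,B]); c,s=np.cos(th),np.sin(th)
    return np.c_[x+c*L[:,0]-s*L[:,1],y+s*L[:,0]+c*L[:,1],L[:,2]]
f=lambda p:np.r_[(proj(r,pts(p))-obs).ravel(),(p[5]-.088)/.0005,(p[4]-.006)/.002,(p[6]-6.36)/.5,(p[7]-13),(p[8]-4.6)/1]
s=least_squares(f,[.51,.06,1.4,-.03,.006,.088,6.4,13,4.6])
print(s.x,np.degrees(s.x[2])); print(f(s.x)[:16].reshape(-1,2))
x,y,th=s.x[:3]; d=np.array([np.cos(th),np.sin(th)])
print("head mid",[x,y]+d*.0198,.1078)
E
```

```text
[ 0.4988  0.0662  1.3325 -0.0394  0.0038  0.0881  5.9328 13.4386  3.1494] 76.34582356092261
[[-0.0985 -0.0332]
 [-0.7103 -1.9104]
 [ 0.1537  1.4772]
 [-0.0423 -0.0548]
 [-0.4685 -0.6511]
 [ 0.8009 -0.3202]
 [ 0.3159  0.7895]
 [ 0.0786  0.4495]]
head mid [0.5035 0.0854] 0.1078
```

```bash
python3 -c "
from h import *
plan([.5045,.0895,.116],76.5,8)"
```

```text
at [ 0.4937 -0.0389  0.2389] yaw 79.94 turn/row 0.072 clock 12.57
0 [ 0.8  -0.08  0.77]
1 [ 0.8  -0.08  0.77]
2 [ 0.8  -0.09  0.77]
3 [ 0.8  -0.09  0.77]
4 [ 0.8  -0.1   0.77]
5 [ 0.8  -0.11  0.77]
6 [ 0.8  -0.11  0.77]
7 [ 0.8  -0.12  0.77]
```

```bash
python3 -m pendant '[[[0.8,-0.08,0.5],0.07,1],[[0.8,-0.08,0.6],0.07,1],[[0.8,-0.09,0.6],0.07,1],[[0.8,-0.09,0.8],0.07,1],[[0.8,-0.1,0.8],0.07,1],[[0.8,-0.11,0.9],0.07,1],[[0.8,-0.11,0.9],0.07,1],[[0.8,-0.12,0.9],0.07,1],[[0,0,0],0,1]]'
python3 - <<'E'
from h import *
a=env.read_camera("side"); b=env.read_camera("scene")
plan([.5045,.0895,.096],76.5,2)
A=cv2.resize(a["color"][180:320,240:420],None,fx=2.2,fy=2.2,interpolation=cv2.INTER_CUBIC);B=cv2.resize(b["color"][180:290,260:400],None,fx=2.8,fy=2.8,interpolation=cv2.INTER_CUBIC)
im=np.hstack([A[:308],B[:308]]);cv2.imwrite("pics/m6.png",im)
E
```

```text
clock: 13.7
tcp_pos: [0.5028, 0.0906, 0.1177]
orientation: [-0.001, 0.784, 0.621, -0.001]
wrist_force: [-0.4, -0.2, -0.9]
finger_gap: 0.012
at [0.5042 0.0896 0.1193] yaw 76.63 turn/row 0.011 clock 13.8
0 [0.   0.01 0.58]
```

View pics/m6.png

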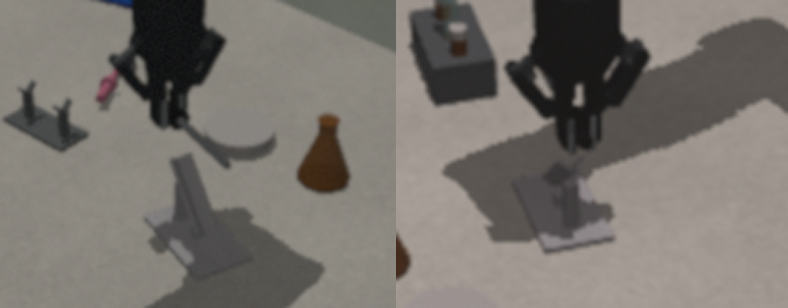

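The rod is level above the groove (side picture, shaft at about (205,145)). I'll lower it and loosen the grip to 20 N.

```bash
python3 -m pendant '[[[0,0,0.55],0,1],[[0,0,0.55],0,1],[[0,0,0],0,1],[[0,0,0],0,1],[[0,0,0],0,1]]' 20
python3 - <<'E'
from h import *
a=env.read_camera("side"); b=env.read_camera("scene")
plan([.5045,.0895,.096],76.5,2)
A=cv2.resize(a["color"][180:320,240:420],None,fx=2.2,fy=2.2,interpolation=cv2.INTER_CUBIC);B=cv2.resize(b["color"][180:290,260:400],None,fx=2.8,fy=2.8,interpolation=cv2.INTER_CUBIC)
im=np.hstack([A[:308],B[:308]]);cv2.imwrite("pics/m7.png",im)
E
```

```text
clock: 14.42
tcp_pos: [0.5045, 0.0893, 0.0972]
orientation: [0.0, 0.785, 0.619, 0.0]
wrist_force: [0.1, -1.1, -0.1]
finger_gap: 0.0121
at [0.5045 0.0893 0.0972] yaw 76.55 turn/row 0.004 clock 14.53
0 [ 0.   -0.    0.03]
```

View pics/m7.png

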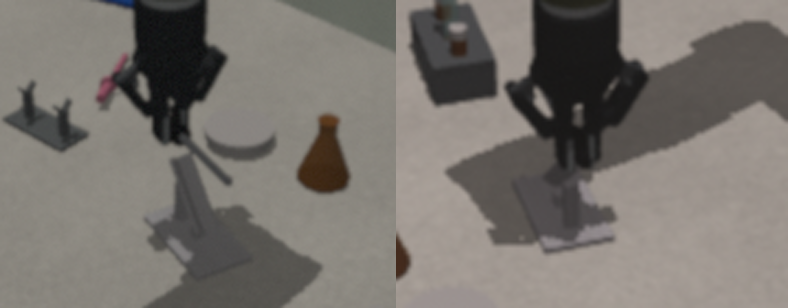

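```bash
python3 -m pendant '[[[0.73,0,0],0,1],[[0,0,0.5],0,1],[[0,0,0.5],0,1],[[0,0,0],0,1]]' 20
python3 -m pendant '[[[0,0,0.1],0,1],[[0,0,0],0,1]]' 20
python3 -m pendant '[[[0,0,0.1],0,1],[[0,0,0],0,1]]' 20
```

```text
clock: 15.02
tcp_pos: [0.5063, 0.1035, 0.0754]
orientation: [-0.001, 0.785, 0.62, -0.001]
wrist_force: [-0.2, 0.2, 0.0]
finger_gap: 0.0123
clock: 15.28
tcp_pos: [0.5077, 0.1034, 0.0749]
orientation: [-0.0, 0.785, 0.619, 0.0]
wrist_force: [0.1, -0.3, 0.5]
finger_gap: 0.0119
clock: 15.52
tcp_pos: [0.5076, 0.1035, 0.0729]
orientation: [-0.0, 0.785, 0.619, 0.0]
wrist_force: [-0.5, 0.1, -0.9]
finger_gap: 0.0123
```

```bash
python3 -m pendant '[[[0,0,0.1],0,1],[[0,0,0],0,1]]' 20
python3 -m pendant '[[[0,0,0.1],0,1],[[0,0,0],0,1]]' 20
python3 - <<'E'
from h import *
a=env.read_camera("side"); b=env.read_camera("scene")
A=cv2.resize(a["color"][180:320,240:420],None,fx=2.2,fy=2.2,interpolation=cv2.INTER_CUBIC);B=cv2.resize(b["color"][180:290,260:400],None,fx=2.8,fy=2.8,interpolation=cv2.INTER_CUBIC)
im=np.hstack([A[:308],B[:308]]);cv2.imwrite("pics/m8.png",im)
E
```

```text
clock: 15.78
tcp_pos: [0.5075, 0.1036, 0.0708]
orientation: [-0.0, 0.785, 0.619, -0.0]
wrist_force: [-0.1, -0.0, -0.1]
finger_gap: 0.0125
clock: 16.02
tcp_pos: [0.5079, 0.1035, 0.0694]
orientation: [0.0, 0.785, 0.619, 0.0]
wrist_force: [-0.4, -0.3, 5.0]
finger_gap: 0.012
```

View pics/m8.png

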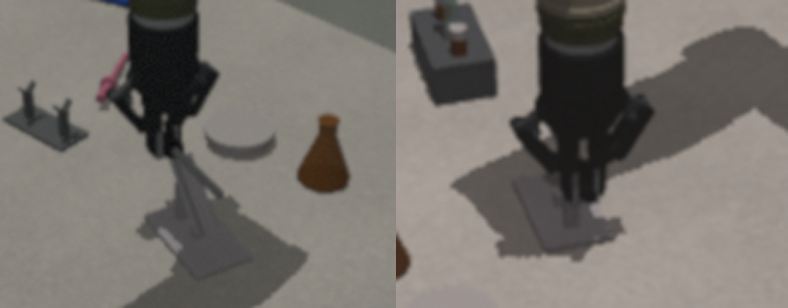

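Contact shows at the predicted height (5 N). I'll open the fingers slightly, so the rod tips into the groove between them.

```bash
python3 -m pendant '[[[0,0,0],0,0.64],[[0,0,0],0,0.64],[[0,0,0],0,0.6],[[0,0,0],0,0.56]]' 20
python3 - <<'E'
from h import *
a=env.read_camera("side"); b=env.read_camera("scene"); w=env.read_camera("wrist")
A=cv2.resize(a["color"][180:320,240:420],None,fx=2.2,fy=2.2,interpolation=cv2.INTER_CUBIC);B=cv2.resize(b["color"][180:290,260:400],None,fx=2.8,fy=2.8,interpolation=cv2.INTER_CUBIC)
im=np.hstack([A[:308],cv2.resize(w["color"],(400,300))[:, :].copy() if 0 else cv2.resize(w["color"],(404,308))]);cv2.imwrite("pics/m9.png",im)
E
```

```text
clock: 16.62
tcp_pos: [0.5075, 0.1036, 0.0687]
orientation: [-0.0, 0.785, 0.619, -0.0]
wrist_force: [0.6, 0.0, -0.9]
finger_gap: 0.0187
```

View pics/m9.png

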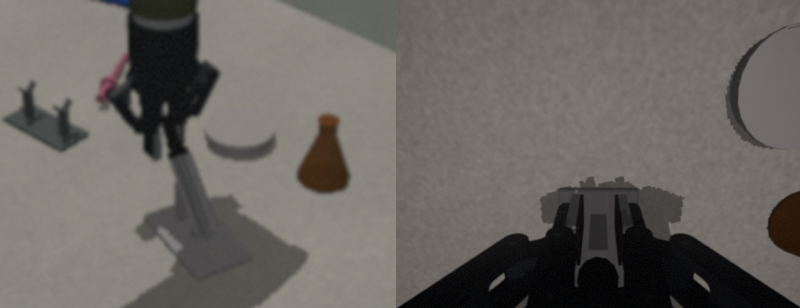

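```bash
python3 -m pendant '[[[0,0,0],0,0.2],[[0,0,-0.8],0,0.0],[[0,0,-1],0,-0.5],[[0,0,-1],0,-1],[[0,0,-1],0,-1],[[-0.5,0,-1],0,-1],[[-1,0,-1],0,-1],[[-1,0,-0.8],0,-1],[[-1,0,-0.5],0,-1],[[-1,0,0],0,-1],[[-1,0,0],0,-1],[[0,0,0],0,-1]]'
python3 - <<'E'
from h import *
import pickle
r=env.read_camera("wrist"); pickle.dump(r,open("w10.pkl","wb")); cv2.imwrite("pics/w10.png",r["color"])
a=env.read_camera("side"); cv2.imwrite("pics/s10.png",cv2.resize(a["color"][230:320,290:390],None,fx=6,fy=6,interpolation=cv2.INTER_CUBIC))
plan([.51,.09,.1],76.5,2)
E
```

```text
clock: 18.27
tcp_pos: [0.4819, -0.0043, 0.211]
orientation: [0.0, 0.786, 0.619, 0.0]
wrist_force: [-0.1, -0.6, 0.4]
finger_gap: 0.0854
at [ 0.4821 -0.0033  0.2109] yaw 76.52 turn/row 0.002 clock 18.38
0 [2.43 0.13 2.77]
```

View pics/w10.png

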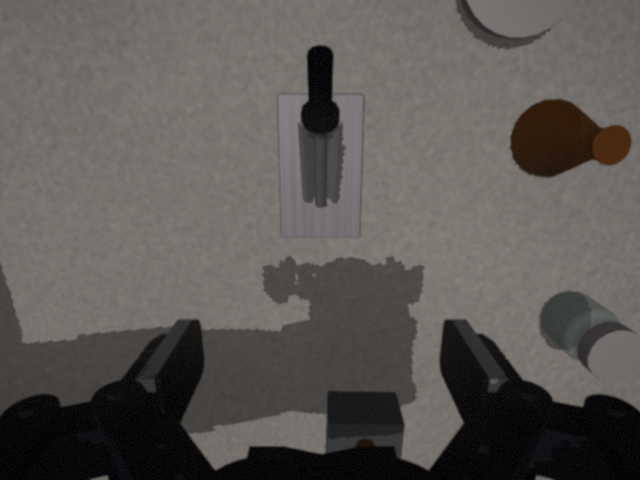

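View pics/s10.png

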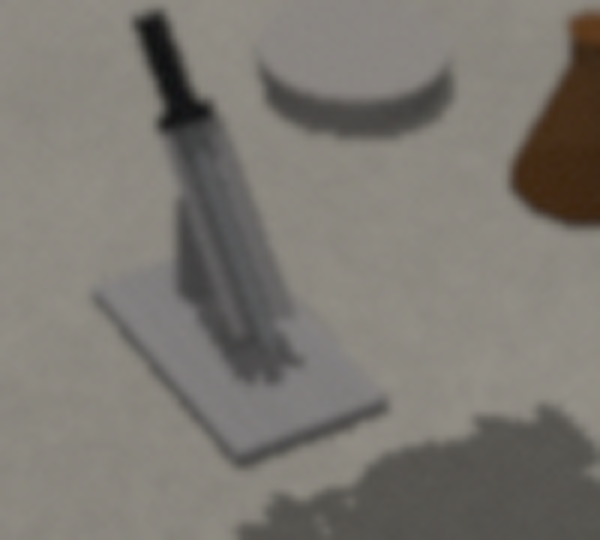

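The rod lies in the groove with its black head up and the collar touching the groove's top. I'll check numerically.

```bash
python3 - <<'E'
from h import *
import pickle; r=pickle.load(open("w10.pkl","rb")); np.set_printoptions(precision=4,suppress=True)
c=cv2.convertScaleAbs(cv2.resize(r["color"][35:245,260:380],None,fx=2.85,fy=2.85,interpolation=cv2.INTER_CUBIC),alpha=1.6)
d=np.array([np.cos(np.radians(76.5)),np.sin(np.radians(76.5)),0]); z=np.array([0,0,1]); q=.5**.5
u=q*(d+z); n=q*(z-d); y=np.array([-d[1],d[0],0])
top=np.array([.4988,.0665,.088])
for k,P in dict(tip=top-.095*u,coll=top,colltop=top+.008*u,headend=top+.048*u,coll_n=top+.012*n,hm=top+.028*u).items():
    p=proj(r,P)[0]; print(k,p); cv2.circle(c,tuple(int(v) for v in (p-[260,35])*2.85),3,(0,0,255),-1)
cv2.imwrite("pics/w10c.png",c)
E
```

```text
tip [320.9448 205.3903]
coll [320.7029 121.1038]
colltop [320.6752 111.4322]
headend [320.5104  53.7001]
coll_n [320.7213 135.8433]
hm [320.5989  84.7162]
```

View pics/w10c.png

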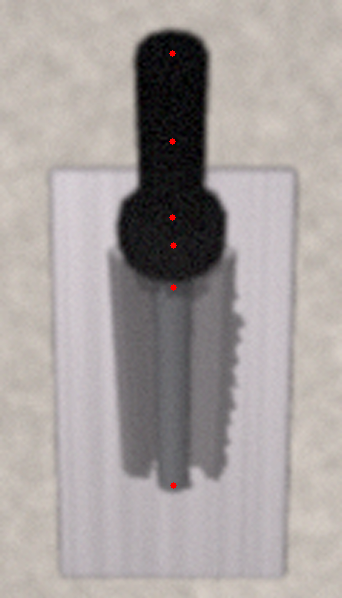

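```bash
python3 -m pendant '[[[0.9,0.02,0.6],0,-1],[[1,0.02,0.9],0,-1],[[1,0.02,0.9],0,-1],[[1,0.02,0.9],0,-0.3],[[0.82,0.02,0.9],0,0],[[0,0,0.9],0,0.2],[[0,0,0.86],0,0.2],[[0,0,0],0,0.2],[[0,0,0],0,0.3]]'
python3 - <<'E'
from h import *
plan([.5041,.0886,.0916],76.5,2)
E
```

```text
clock: 19.5
tcp_pos: [0.5059, 0.0888, 0.0918]
orientation: [-0.0, 0.785, 0.62, 0.0]
wrist_force: [1.3, -0.8, -0.3]
finger_gap: 0.03
at [0.5059 0.0888 0.0918] yaw 76.62 turn/row 0.01 clock 19.5
0 [-0.02 -0.04  0.  ]
```

```bash
python3 -m pendant '[[[0,-0.08,0],0,0.3],[[0,0,0],0,1],[[0,0,0],0,1],[[0,0,0],0,1]]' 20; python3 -m pendant '[[[-0.08,0,0.08],0,1],[[0,0,0],0,1]]' 20; python3 -m pendant '[[[-0.08,0,0.08],0,1],[[0,0,0],0,1]]' 20
```

```text
clock: 20.0
tcp_pos: [0.5041, 0.0886, 0.0923]
orientation: [-0.0, 0.785, 0.619, 0.0]
wrist_force: [-3.5, 1.3, 5.8]
finger_gap: 0.0133
clock: 20.25
tcp_pos: [0.5041, 0.0886, 0.0921]
orientation: [-0.001, 0.785, 0.62, 0.002]
wrist_force: [-5.4, 7.7, 15.3]
finger_gap: 0.0131
clock: 20.5
tcp_pos: [0.5041, 0.0883, 0.0913]
orientation: [-0.002, 0.784, 0.62, 0.003]
wrist_force: [-8.3, 13.2, 20.0]
finger_gap: 0.0136
```

The push meets 15–20 N straight away, so the collar is seated. I'll release fully, check, then regrip.

```bash
python3 -m pendant '[[[0,0,0],0,0.3],[[0,0,0],0,-0.2],[[0,0,0],0,-0.2],[[0,0,0],0,-0.2]]' 
python3 - <<'E'
from h import *
a=env.read_camera("side"); cv2.imwrite("pics/s11.png",cv2.resize(a["color"][200:320,280:400],None,fx=4,fy=4,interpolation=cv2.INTER_CUBIC))
plan([.5041,.0886,.0916],76.5,2)
E
```

```text
clock: 21.0
tcp_pos: [0.5035, 0.0849, 0.0882]
orientation: [-0.0, 0.785, 0.619, -0.0]
wrist_force: [-0.1, 0.5, 0.3]
finger_gap: 0.0515
at [0.5036 0.085  0.0882] yaw 76.54 turn/row 0.003 clock 21.05
0 [ 0.09 -0.01 -0.09]
```

View pics/s11.png

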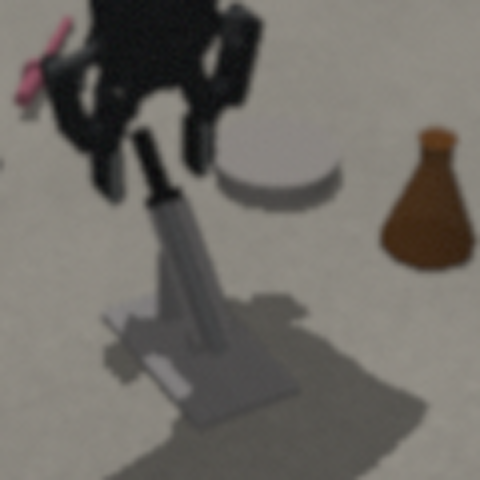

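```bash
python3 -m pendant '[[[0.18,0,-0.17],0,0],[[0,0,0],0,1],[[0,0,0],0,1],[[0,0,0],0,1],[[0,0,0],0,1],[[0,0,0],0,1],[[0.2,0,-0.5],0,1],[[0.2,0,-1],0,1],[[0,0,-1],0,1],[[0,0,-1],0,1],[[0,0,-1],0,1],[[0,0,-1],0,1]]' 30
python3 - <<'E'
from h import *
a=env.read_camera("side"); cv2.imwrite("pics/s12.png",cv2.resize(a["color"][170:320,260:410],None,fx=3,fy=3,interpolation=cv2.INTER_CUBIC))
plan([.440,-.355,.26],76.5,23)
E
```

```text
clock: 22.55
tcp_pos: [0.5068, 0.0964, 0.2029]
orientation: [0.0, 0.785, 0.619, 0.0]
wrist_force: [0.2, -0.1, -1.7]
finger_gap: 0.0131
at [0.5082 0.0964 0.2057] yaw 76.55 turn/row 0.0 clock 22.6
0 [-0.99  0.08 -0.12]
```

View pics/s12.png

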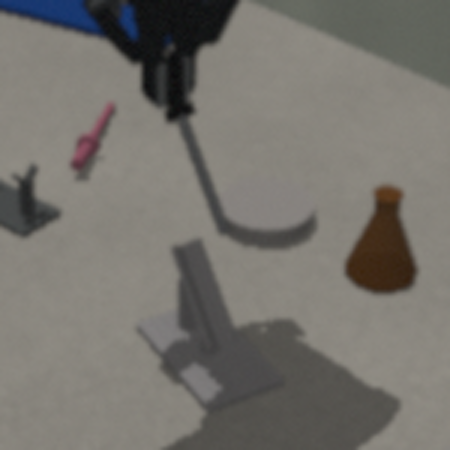

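The rod is lifted out, still tilted about 45°. I'll carry it past the rack to view the vial mouth.

```bash
python3 -m pendant '[[[-0.8,0.08,-0.6],0,1],[[-1,0.08,-0.6],0,1],[[-1,0.08,-0.6],0,1],[[-1,0.08,-0.5],0,1],[[-1,0.08,-0.4],0,1],[[-1,0.08,0],0,1],[[-1,0.08,0],0,1],[[-1,0.08,0],0,1],[[-1,0.08,0],0,1],[[-1,0.08,0],0,1],[[-1,0.08,0],0,1],[[-1,0.08,0],0,1]]' 30
python3 -m pendant '[[[-1,0.08,0],0,1],[[-1,0.08,0],0,1],[[-1,0.08,0],0,1],[[-1,0.08,0],0,1],[[-1,0.08,0],0,1],[[-1,0.08,0],0,1],[[-1,0.08,0],0,1],[[-1,0.08,0],0,1],[[-1,0.08,0],0,1],[[-0.9,0.08,0],0,1],[[-0.5,0,0],0,1],[[0,0,0],0,1]]' 30
python3 - <<'E'
from h import *
import pickle
r=env.read_camera("wrist"); pickle.dump(r,open("w13.pkl","wb")); cv2.imwrite("pics/w13.png",r["color"])
for n in ["vial_mouth","rack"]: print(n,[(round(d["p"],2),np.round(d["location"],1)) for d in env.boxes_of("wrist",n)])
plan([.440,-.355,.26],76.5,1)
E
```

```text
clock: 24.1
tcp_pos: [0.4692, -0.139, 0.2555]
orientation: [-0.0, 0.785, 0.619, -0.0]
wrist_force: [0.5, -0.5, -1.4]
finger_gap: 0.013
clock: 25.6
tcp_pos: [0.4371, -0.3441, 0.2556]
orientation: [-0.0, 0.785, 0.619, 0.0]
wrist_force: [0.1, 0.1, -0.9]
finger_gap: 0.0129
vial_mouth [(0.88, array([325.9,  97.6]))]
rack [(0.94, array([325.1,  95. ]))]
at [ 0.4373 -0.343   0.2559] yaw 76.59 turn/row 0.014 clock 25.75
0 [-0.55  0.27 -0.21]
```

View pics/w13.png

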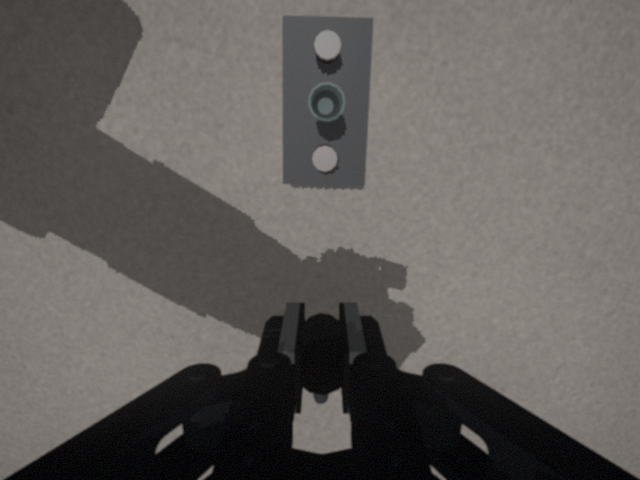

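```bash
python3 - <<'E'
from h import *
import pickle; r=pickle.load(open("w13.pkl","rb")); np.set_printoptions(precision=4,suppress=True)
s=env.get_state(); R=Rt(s["orientation"]); T=s["tcp_pos"]; d=R[:,0]; H=T-R[:,2]*.019
for th in range(40,100,5):
    t=np.radians(th); u=np.cos(t)*d+np.sin(t)*np.array([0,0,1])
    print(th,proj(r,H-.127*u)[0],proj(r,H+.016*u)[0])
c=cv2.convertScaleAbs(cv2.resize(r["color"][70:140,290:370],None,fx=7,fy=7,interpolation=cv2.INTER_CUBIC),alpha=1.7); cv2.imwrite("pics/w13c.png",c)
c2=cv2.convertScaleAbs(cv2.resize(r["color"][290:450,250:400],None,fx=3,fy=3,interpolation=cv2.INTER_CUBIC),alpha=2.5); cv2.imwrite("pics/w13d.png",c2)
print(onplane(r,[326,101],.118))
E
```

```text
40 [321.3536 415.7658] [320.7044 329.2327]
45 [321.3247 396.6495] [320.7083 333.6608]
50 [321.2949 378.019 ] [320.7132 338.2416]
55 [321.2641 359.809 ] [320.7192 342.9297]
60 [321.2323 341.9586] [320.7263 347.6772]
65 [321.1995 324.4103] [320.7343 352.4347]
70 [321.1656 307.1103] [320.7431 357.1517]
75 [321.1305 290.0071] [320.7528 361.7785]
80 [321.0941 273.0516] [320.7632 366.2661]
85 [321.0562 256.1965] [320.7741 370.568 ]
90 [321.0169 239.3959] [320.7854 374.6404]
95 [320.9757 222.6051] [320.7972 378.4432]
[[ 0.4601 -0.2621  0.118 ]]
```

View pics/w13c.png

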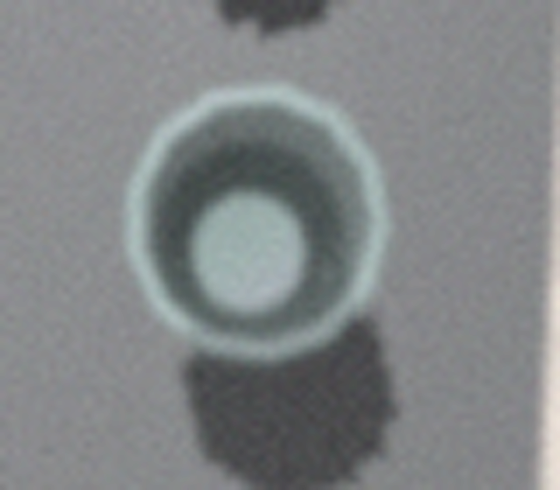

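View pics/w13d.png

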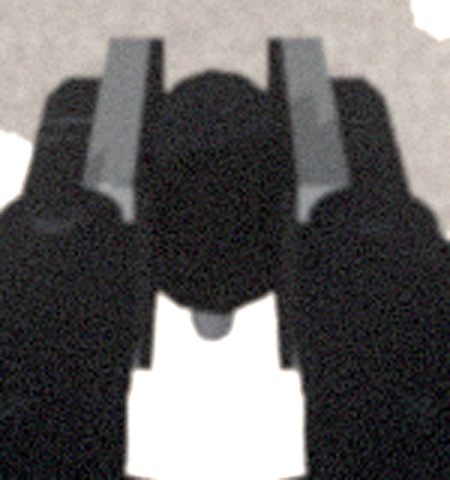

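```bash
python3 -m pendant '[[[0.6,0.02,0],0,1],[[1,0.02,0],0,1],[[1,0.02,0],0,1],[[1,0.02,0],0,1],[[1,0.02,0.3],0,1],[[1,0.02,0.4],0,1],[[1,0.02,0.5],0,1],[[1,0.02,0.5],0,1],[[0.95,0.03,0.5],0,1],[[0,0,0],0,1],[[0,0,0],0,1]]' 30
python3 - <<'E'
from h import *
import pickle
r=env.read_camera("wrist"); pickle.dump(r,open("w14.pkl","wb"))
cv2.imwrite("pics/w14.png",cv2.convertScaleAbs(cv2.resize(r["color"][290:470,220:430],None,fx=3.5,fy=3.5,interpolation=cv2.INTER_CUBIC),alpha=1.8))
a=env.read_camera("side"); cv2.imwrite("pics/s14.png",cv2.resize(a["color"][250:400,330:480],None,fx=4,fy=4,interpolation=cv2.INTER_CUBIC))
s=env.get_state(); T=s["tcp_pos"]; R=Rt(s["orientation"]); v=np.array([.4603,-.2627,.118])-T
print(T,s["clock"],"tool-frame to mouth mm",(R.T@v*1000).round(1)); print(proj(r,[.4603,-.2627,.118]))
E
```

```text
clock: 27.12
tcp_pos: [0.481, -0.1782, 0.2119]
orientation: [0.0, 0.785, 0.62, -0.0]
wrist_force: [0.5, -0.6, -0.2]
finger_gap: 0.0134
[ 0.4809986  -0.17873792  0.21217878] 27.225 tool-frame to mouth mm [-86.4  -0.6  94.2]
[[320.35033596 371.78722633]]
```

View pics/w14.png

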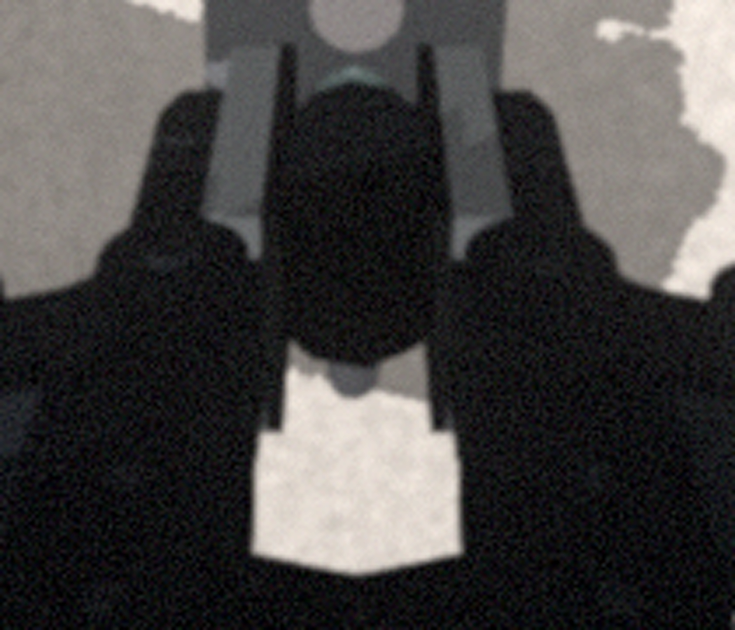

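View pics/s14.png

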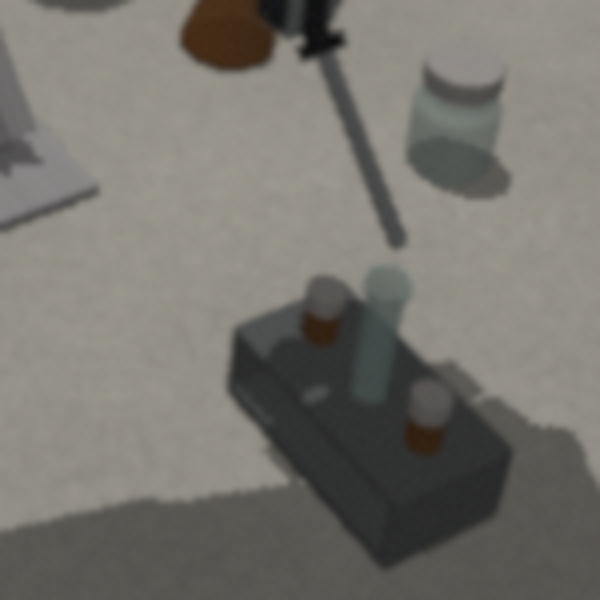

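```bash
python3 - <<'E'
from h import *
import pickle; np.set_printoptions(precision=4,suppress=True)
b=pickle.load(open("c0.pkl","rb"))[1]
s=env.get_state(); T=s["tcp_pos"]; R=Rt(s["orientation"])
def inpl(px):
    c,d=ray(b,px); d=d[0]; n=R[:,1]; X=c+d*((T-c)@n)/(d@n); return X,(R.T@(X-T)*1000).round(1)
print("tip",inpl([330+397/4,250+241/4])); print("collar",inpl([330+322/4,250+46/4]))
print("mouth px pred",proj(b,[.4603,-.2627,.118]), "obs",330+387/4,250+283/4, "onplane",onplane(b,[330+387/4,250+284/4],.118))
E
```

```text
tip (array([ 0.4606, -0.2638,  0.1433]), array([-87.5,   0. ,  68.9]))
collar (array([ 0.4761, -0.1993,  0.2117]), array([-21.2,   0. ,   0.5]))
mouth px pred [[426.7857 320.1532]] obs 426.75 320.75 onplane [[ 0.4584 -0.264   0.118 ]]
```

The tip sits 25 mm above the mouth and about 1 mm off its centre line. The side and wrist cameras agree on the mouth to about 2 mm. I'll lower the tip into the funnel, then swing the head over it.

```bash
python3 -m pendant '[[[0,-0.03,0.5],0,1],[[0,0,0.5],0,1],[[0,0,0.5],0,1],[[0,0,0],0,1]]' 20
python3 -m pendant '[[[-0.46,0,-0.29],0,1],[[-0.46,0,-0.29],0,1],[[-0.49,0,-0.25],0,1],[[0,0,0],0,1]]' 20
python3 - <<'E'
from h import *
a=env.read_camera("side"); cv2.imwrite("pics/s15.png",cv2.resize(a["color"][250:400,330:480],None,fx=4,fy=4,interpolation=cv2.INTER_CUBIC))
E
```

```text
clock: 27.72
tcp_pos: [0.4795, -0.1781, 0.1807]
orientation: [-0.001, 0.785, 0.619, -0.001]
wrist_force: [-0.0, -0.7, -0.6]
finger_gap: 0.0134
clock: 28.22
tcp_pos: [0.4736, -0.2051, 0.2002]
orientation: [-0.0, 0.785, 0.619, 0.001]
wrist_force: [-1.6, 6.8, 4.8]
finger_gap: 0.0131
```

View pics/s15.png

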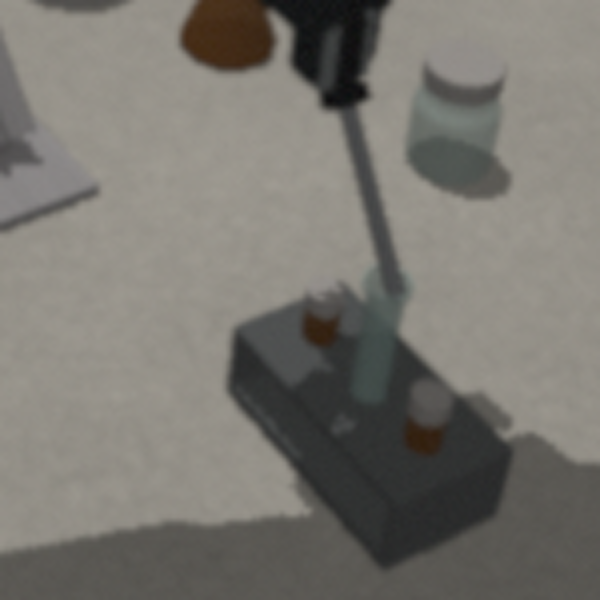

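The tip is in the mouth and the rod is turning upright at about 8 N. Continuing.

```bash
python3 -m pendant '[[[-0.49,0,-0.22],0,1],[[-0.51,0,-0.14],0,1],[[-0.51,0,-0.14],0,1],[[0,0,0],0,1]]' 20
python3 - <<'E'
from h import *
a=env.read_camera("side"); cv2.imwrite("pics/s16.png",cv2.resize(a["color"][250:400,330:480],None,fx=4,fy=4,interpolation=cv2.INTER_CUBIC))
s=env.get_state(); T=s["tcp_pos"]; R=Rt(s["orientation"]); v=np.array([.4603,-.2627,.118])-T; print((R.T@v*1000).round(1))
E
```

```text
clock: 28.78
tcp_pos: [0.4671, -0.2348, 0.21]
orientation: [0.0, 0.785, 0.619, 0.002]
wrist_force: [1.2, 4.8, 1.6]
finger_gap: 0.0132
[-29.   -0.6  91.7]
```

View pics/s16.png

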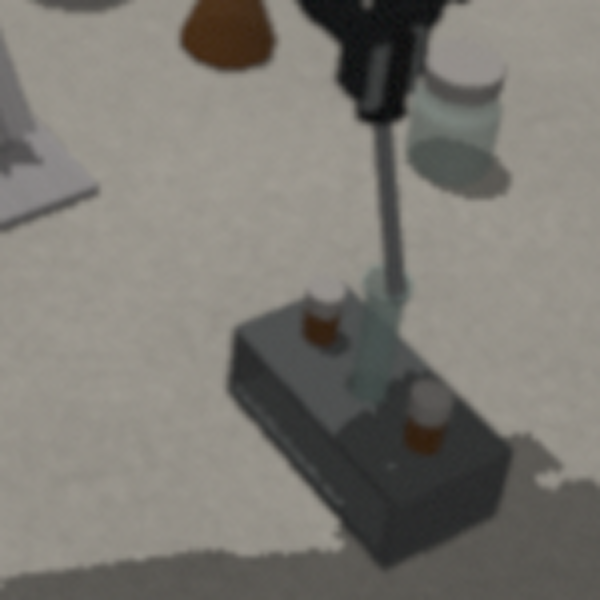

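```bash
python3 -m pendant '[[[-0.5,0.02,-0.06],0,1],[[-0.5,0.02,0],0,1],[[-0.4,0,0],0,1],[[-0.25,0,0],0,1],[[0,0,0],0,1]]' 20
python3 - <<'E'
from h import *
a=env.read_camera("side"); cv2.imwrite("pics/s17.png",cv2.resize(a["color"][250:400,330:480],None,fx=4,fy=4,interpolation=cv2.INTER_CUBIC))
s=env.get_state(); T=s["tcp_pos"]; R=Rt(s["orientation"]); v=np.array([.4603,-.2627,.118])-T; print((R.T@v*1000).round(1))
E
```

```text
clock: 29.45
tcp_pos: [0.4599, -0.2675, 0.21]
orientation: [0.0, 0.785, 0.619, 0.0]
wrist_force: [0.6, 2.6, 3.4]
finger_gap: 0.0131
[ 4.6 -0.7 91.9]
```

View pics/s17.png

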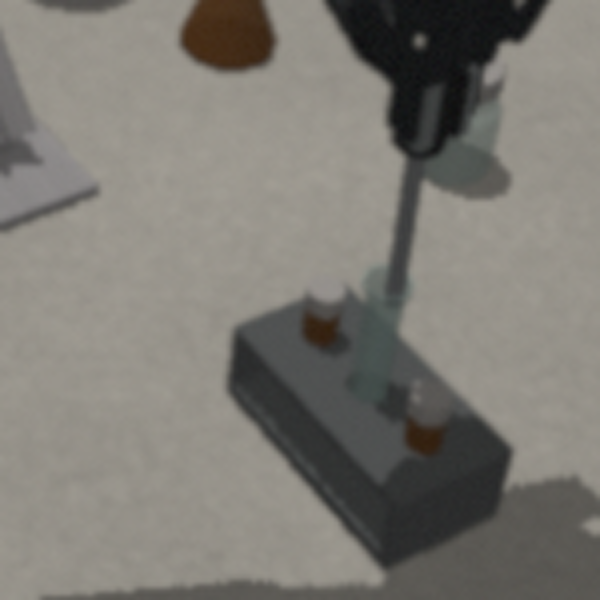

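The rod is now parallel to the vial. I'll centre it and lower it.

```bash
python3 -m pendant '[[[0.2,-0.03,0],0,1],[[0,0,0.3],0,1],[[0,0,0.4],0,1],[[0,0,0.4],0,1],[[0,0,0],0,1]]' 30
python3 - <<'E'
from h import *
s=env.get_state(); T=s["tcp_pos"]; R=Rt(s["orientation"]); v=np.array([.4603,-.2627,.118])-T; print((R.T@v*1000).round(1))
a=env.read_camera("side"); cv2.imwrite("pics/s18.png",cv2.resize(a["color"][250:400,330:480],None,fx=4,fy=4,interpolation=cv2.INTER_CUBIC))
E
```

```text
clock: 30.12
tcp_pos: [0.4594, -0.2627, 0.1865]
orientation: [-0.001, 0.785, 0.619, -0.0]
wrist_force: [0.4, 0.8, -1.1]
finger_gap: 0.0132
[ 0.1  1.  68.4]
```

View pics/s18.png

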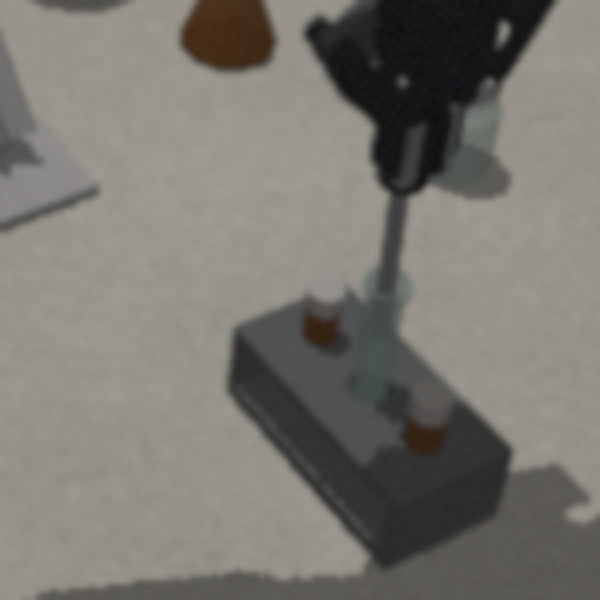

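```bash
python3 -m pendant '[[[0,0.03,0.4],0,1],[[0,0,0.4],0,1],[[0,0,0.4],0,1],[[0,0,0.4],0,1],[[0,0,0],0,1]]' 40
python3 -m pendant '[[[0,0,0.4],0,1],[[0,0,0.3],0,1],[[0,0,0.2],0,1],[[0,0,0],0,1]]' 40
```

```text
clock: 30.8
tcp_pos: [0.4601, -0.2628, 0.1547]
orientation: [-0.001, 0.785, 0.619, -0.0]
wrist_force: [-0.5, -0.3, -0.4]
finger_gap: 0.0132
clock: 31.3
tcp_pos: [0.4604, -0.263, 0.1373]
orientation: [-0.0, 0.785, 0.619, -0.0]
wrist_force: [0.4, -0.1, -0.4]
finger_gap: 0.0127
```

```bash
python3 -m pendant '[[[0,0,0.2],0,1],[[0,0,0.1],0,1],[[0,0,0],0,1]]' 40
python3 -m pendant '[[[0,0,0.1],0,1],[[0,0,0],0,1]]' 40
python3 -m pendant '[[[0,0,0.1],0,1],[[0,0,0],0,1]]' 40
```

```text
clock: 31.68
tcp_pos: [0.4605, -0.2631, 0.1315]
orientation: [-0.0, 0.785, 0.619, -0.0]
wrist_force: [-0.2, 0.0, -1.4]
finger_gap: 0.0128
clock: 31.92
tcp_pos: [0.4606, -0.2631, 0.1296]
orientation: [-0.0, 0.785, 0.619, 0.0]
wrist_force: [-0.9, -0.6, -1.1]
finger_gap: 0.0127
clock: 32.17
tcp_pos: [0.4605, -0.2631, 0.1275]
orientation: [-0.0, 0.785, 0.619, 0.0]
wrist_force: [-0.0, 0.0, -0.4]
finger_gap: 0.0127
```

```bash
python3 -m pendant '[[[0,0,0.1],0,1],[[0,0,0],0,1]]' 40
python3 -m pendant '[[[0,0,0.1],0,1],[[0,0,0],0,1]]' 40
python3 - <<'E'
from h import *
a=env.read_camera("side"); cv2.imwrite("pics/s19.png",cv2.resize(a["color"][270:370,380:480],None,fx=6,fy=6,interpolation=cv2.INTER_CUBIC))
E
```

```text
clock: 32.42
tcp_pos: [0.4608, -0.2633, 0.1268]
orientation: [0.001, 0.785, 0.619, 0.0]
wrist_force: [-2.4, 1.1, 6.8]
finger_gap: 0.0128
clock: 32.67
tcp_pos: [0.4608, -0.2634, 0.1266]
orientation: [0.001, 0.785, 0.619, 0.0]
wrist_force: [-5.4, 3.7, 19.7]
finger_gap: 0.0131
```

View pics/s19.png

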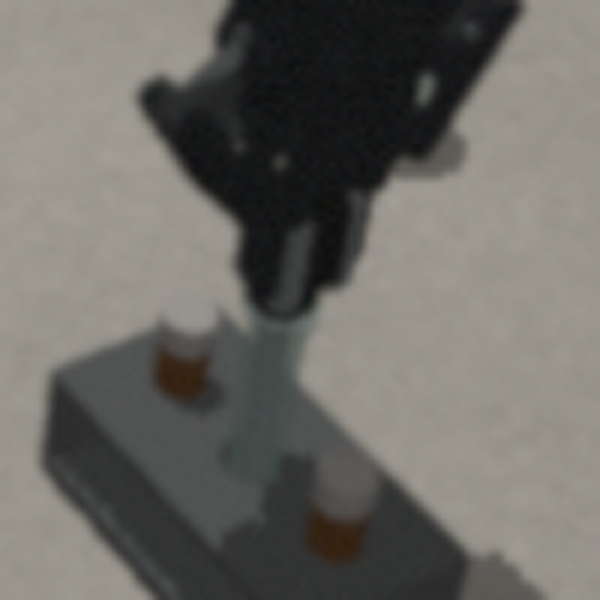

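The collar is on the rim: about 20 N, at a TCP height of 0.127 against 0.128 expected. I'll release and back off.

```bash
python3 -m pendant '[[[0,0,-0.1],0,1],[[0,0,0],0,0.4],[[0,0,0],0,-0.2],[[0,0,0],0,-0.6],[[0,0,-0.5],0,-1],[[0,0,-0.9],0,-1],[[0,0,-1],0,-1],[[0,0,-1],0,-1],[[-0.3,0,-1],0,-1],[[-1,0,-1],0,-1],[[-1,0,-0.6],0,-1],[[-1,0,0],0,-1]]' 20
python3 -m pendant '[[[-1,0,0],0,-1],[[-0.6,0,0],0,-1],[[0,0,0],0,-1],[[0,0,0],0,-1]]'
python3 - <<'E'
from h import *
import pickle; np.set_printoptions(precision=4,suppress=True)
a=env.read_camera("side"); r=env.read_camera("wrist"); pickle.dump((a,r),open("f.pkl","wb"))
A=cv2.resize(a["color"][270:370,390:460],None,fx=5.5,fy=5.5,interpolation=cv2.INTER_CUBIC)
B=cv2.resize(r["color"],(733,550)); cv2.imwrite("pics/s20.png",A); cv2.imwrite("pics/w20.png",r["color"])
M=np.array([.4603,-.2627,.118])
for z in (0,.008,.048): print(z,"side",proj(a,M+[0,0,z])[0],"wrist",proj(r,M+[0,0,z])[0])
print(env.get_state()["clock"],env.get_state()["tcp_pos"])
E
```

```text
clock: 34.22
tcp_pos: [0.4457, -0.3286, 0.2472]
orientation: [0.001, 0.785, 0.62, 0.0]
wrist_force: [0.9, 0.1, 0.1]
finger_gap: 0.0857
clock: 34.72
tcp_pos: [0.4378, -0.3581, 0.2453]
orientation: [-0.001, 0.785, 0.62, 0.0]
wrist_force: [-0.1, -0.2, 0.4]
finger_gap: 0.0855
0 side [426.7857 320.1532] wrist [320.5487  78.745 ]
0.008 side [427.3618 316.9886] wrist [320.5246  77.5491]
0.048 side [430.3241 300.6439] wrist [320.377  70.236]
34.825 [ 0.4379 -0.3579  0.2455]
```

View pics/s20.png

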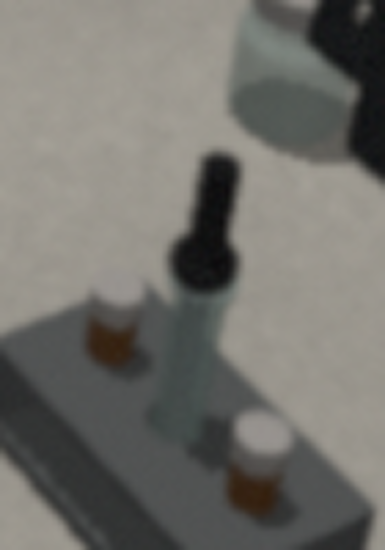

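View pics/w20.png

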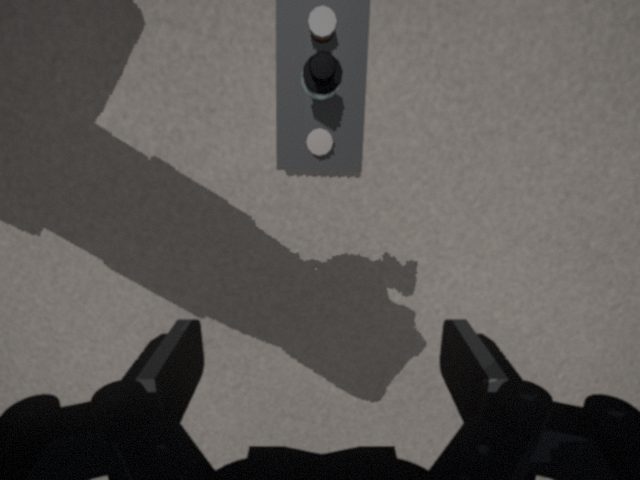

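```bash
python3 - <<'E'
from h import *
import pickle; a,r=pickle.load(open("f.pkl","rb"))
W=cv2.convertScaleAbs(cv2.resize(r["color"][40:110,290:355],None,fx=8,fy=8,interpolation=cv2.INTER_CUBIC),alpha=3)
t=np.linspace(0,2*np.pi,60); M=np.array([.4603,-.2627,.118])
for z,rad,col in ((0,.0125,(0,255,0)),(.008,.012,(0,0,255)),(.048,.007,(255,0,255))):
    p=proj(r,M+np.c_[rad*np.cos(t),rad*np.sin(t),0*t+z]); cv2.polylines(W,[((p-[290,40])*8).astype(np.int32)],True,col,1)
S=cv2.convertScaleAbs(cv2.resize(a["color"][290:345,405:450],None,fx=10,fy=10,interpolation=cv2.INTER_CUBIC),alpha=2)
for z,rad,col in ((0,.0125,(0,255,0)),(.008,.012,(0,0,255)),(.048,.007,(255,0,255))):
    p=proj(a,M+np.c_[rad*np.cos(t),rad*np.sin(t),0*t+z]); cv2.polylines(S,[((p-[405,290])*10).astype(np.int32)],True,col,1)
h=550; cv2.imwrite("pics/z20.png",np.hstack([W[:h],S[:h,:280*0+280+0*1] if 0 else S[:h,50:330]]))
E
```

```text
(no output)
```

View pics/z20.png

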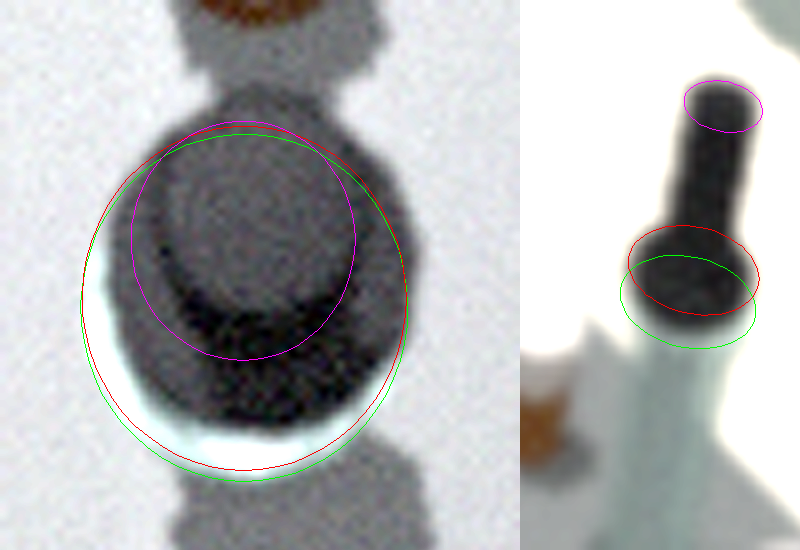

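Both zooms show the collar at rim height with no visible tilt, and 1.5–2 mm off-centre. The shaft has 3 mm of play in the bore, so that is normal. Nothing is touching it, so I'm handing in.

```bash
python3 -c "
from workcell import env
print(env.hand_in()); print(env.get_state()['clock'])"
```

```text
the job is handed in; nothing more can be done
None
the job is handed in; nothing more can be done
```

The rod is in the vial with its collar on the rim and the gripper clear of it. I handed the job in at about 35 s of the 58 s allowed.

- **Rest:** I took the small black rod from the cradle by its head and rested its shaft on the top of the groove. Opening the fingers slightly let it tip in. I then pushed it down until it met 15–20 N with no travel and let go. The picture showed the shaft in the groove, the head up and the collar touching the top.
- **Vial:** I took it again by the head at 45° and pivoted it upright with its tip in the vial's mouth. It went down without resistance to the expected height, with the tool point at 0.127 m against 0.128 m expected. There it met about 20 N, and I released it and backed off.
- **Last checks:** The side and wrist pictures agree that the collar is at rim height and the rod is upright. It sits 1.5–2 mm off the vial's centre, within the shaft's 3 mm of play in the bore, and I left it there.
- **Bystanders:** I never moved near the flask, the jar or the dish, but I did not measure their positions again at the end.

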